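Feel for the release notch of a slide case and open it

TASK

Open the long low microscope-slide case: somewhere along its far rim is one hidden finger notch, which can be felt as a drop by sweeping a closed fingertip along the rim. Press down on the release bar inside that notch until the lid has tipped up all the way, and leave the lid standing open. Do not touch the lid itself, and leave the vial, the rubber stopper and the small carton where they stand, neither picked up nor pushed about.

Things in the scene. Friction and masses are not known exactly. Their poses are not given: they have to be found in the camera images.
- case: Grey slide case fixed to the desk, 150 deep (x) x 320 long (y) x 60 mm high. Origin: centre of underside; +x to its far side, y along it, z up. Lid at x -73 to 12 mm, top 51 mm up; fixed hinge cover x 14 to 31, top 55 mm. At the far side two end housings (|y| 70 to 160, x 14 to 75, 60 mm high); between them the rim.
- rim_mid (a point): Middle of the rim's top face, 55 mm above the desk; axes as the case's. Rim: rigid, 4 mm thick, x +-22, y +-70 mm from here, a skirt down its far face. ONE notch, 46 mm long in y, cuts through its whole depth in x and the skirt. Notch centre: anywhere from y -45 to +45 mm, not given, to be felt or seen. In it, 8 mm below the rim top, lies the release bar (x -19 to +19 mm).
- hinge (a point): Middle of the hinge line (along the case's y) of the see-saw formed by lid and release bar, 31 mm nearer than rim_mid and 46 mm above the desk.
- rocker (a joint): Angle of lid and release bar (rad): 0 lid shut, 0.36 lid fully up at its stop. Pressing the bar down in the notch (4 to 10 N, some 6 to 14 mm to the stop, less nearer the hinge) raises the lid's near edge. The hinge is stiff: the lid stays where it is left.
- lid_panel: The flat grey lid of the case, 85 x 316 x 5 mm, rigidly geared to the release bar; origin at hinge, the lid reaching from 10 to 95 mm from it towards the robot (its -x). z is its upper face's normal. It must not be touched with the fingers.
- vial: Small capped glass vial, 22 mm across, 58 mm high, standing on the desk behind the case; origin at the centre of its underside. Bystander.
- stopper: Brown rubber stopper, 27 mm across, 24 mm high, on the desk behind the case; origin at the centre of its underside. Bystander.
- carton: Small cardboard carton, 82 x 52 x 25 mm, on the desk to the right of the case; origin at the centre of its underside. Bystander.

How it is judged (in metres and radians):
At the end, for the whole second after the job is handed in: The lid stands open, rocker above 0.31 rad of 0.36, at rest; vial, stopper and carton are within 15 mm of where they stood and the vial is upright (value of joint rocker above 0.31 rad and not (velocity of joint rocker above 0.05 rad/s) and velocity of joint rocker above -0.05 rad/s and distance of each of vial, stopper, carton from where it was at the start of the episode below 0.015 m and angle between vial's own z axis and vertical below 0.2 rad); the robot touches nothing.
It fails at once if the fingers push or prise the lid itself (over 2 N) (contact force between the fingers and lid_panel above 2 N).
It fails at once if the vial is moved 15 mm or more, lifted or tipped (distance of vial from where it was at the start of the episode above 0.015 m or angle between vial's own z axis and vertical above 0.3 rad).
It fails at once if the stopper or the carton is moved 15 mm or more, or lifted (distance of any of stopper, carton from where it was at the start of the episode above 0.015 m).
It also fails if it takes over 51 s, if anything falls off the work surface, if the arm or the gripper's body presses on something with over 40 N, if the wrist force passes 120 N, or if a joint passes its speed limit or range.

ROBOT

A 6-joint arm with a two-finger parallel gripper is mounted at the origin on a cart in front of the work surface, level with it; the furniture and walls round the work are solid. World frame = base frame: x ahead of the robot, y to its left, z up, the work surface at z = 0. Lengths are in mm, angles in rad, forces in N, time in s.
With the tool pointing down it reaches from about 350 to 975 mm from the base axis. Payload 7.1 kg.
Tool frame: the origin (TCP) lies midway between the tips of the shut fingers; the grasp point (between the pads) lies 19 mm behind it; z points along the fingers, y is the line along which they close (so a half turn about z gives the same grasp; the last joint's range is limited). The gripper opens to 88 mm and grips with 3 to 60 N. Pads are 20 mm wide; open, the fingers measure 115 mm over their backs; the gripper's body (75 mm by 178 mm) begins 61 mm behind the grasp point.
Start: joints at [-1.294, 0.423, 1.63, -0, 1.089, -0.019], TCP at [182.209, -597.833, 222.675] pointing down, gripper open.
Joint ranges: [-3, 3], [-0.9, 2.11], [0.09, 2.58], [-1.31, 4.45], [0.11, 2.69], [-2.54, 2.54]. Speed limits (rad/s): [2.39, 2.39, 3.01, 3.14, 3.14, 3.14].

INTERFACE

Orientations are given as a rotation vector (axis times angle).
In Python, from workcell import ctrl gives the robot as it stands.
- The arm moves only by the shell command python3 -m inch 'ROWS' [OPENING]. ROWS is JSON, a list of rows, each an object with "xyz": the shift along the tool's x, y, z in mm, a list of three; "rot": the turn, a rotation vector about the tool's x, y, z in rad, a list of three. In form: [{"xyz": [dx, dy, dz], "rot": [ax, ay, az]}, ...]. A call has 1 to 12 rows; each row is the pose to reach, as a shift and turn from the pose commanded when the call began, along the tool's axes at that moment; what a row does not reach only later rows make up. A row lasts 1/12 s, in which the tool goes at most 41.7 mm and 7.16 degrees, less where a joint would pass 70% of its speed; a pose out of reach is approached as far as the arm can. A call with a gripper value outside its range is refused whole. OPENING is the closure in counts, from 0 (fully open) to 255 (shut), set as the call begins (- or left out, the last holds). The fingers move at their own pace and stop on an object; the grip force is fixed at half the most. Time passes only in rows, so rows that repeat a pose let the fingers close. It gives the time, the measured TCP pose, the force, the opening and the grip force at its end, in the units of the state.
- ctrl.get_obs(): the state, without advancing time (a new reading comes with each control period).
- ctrl.get_image(name): name is "scene" or "top"; returns the picture (480x640x3 uint8, red, green, blue); there is no depth.
- ctrl.camera_model(name): a dict with "fx", "fy", "cx", "cy" (pixels), "k1" (the pictures are not rectified: a ray, as slopes to the right and down, at radius r is drawn at 1 + k1 r^2 times it, then the intrinsics apply), "position" and "attitude" of the camera in the world. Camera axes: x right, y up, looking along -z (the intrinsics and any distortion apply to the point x, -y, -z); pixel columns grow to the right and rows downward; lengths in mm; the calibration is good to about 2 mm. A picture is of the moment at which its call begins. camera_model takes no time and is no camera call.
- ctrl.close_job(): hands the job in; it is judged then, once.
The state is a dict: "t": time; "qpos": joint angles; "qvel": joint speeds; "joint_torque": joint torques, N m; "ee_pos": TCP position; "orientation": TCP orientation; "ft_force": force on the tool from outside, world axes, zero at the start; "moment": the same for the moment, N m; "width": finger opening in mm; "grasp_force": force on a finger pad.
Only numpy, scipy, OpenCV 4.12 (cv2) and the standard library are available. Lean on these libraries where they do the work, as an engineer would, in place of code of your own. Each camera call takes 0.05 s, during which the arm holds its last target. There are 200 camera calls.

## Working session

There is one attempt and no reset: what is moved stays moved. The work goes in short steps, Python scripts to look and compute and a shell command to move; the robot and the scene stay as the last step left them, time stands still between calls to the robot, and variables do not carry over. Pictures are saved under pics/ and viewed, at most 10 in all, crops included, and the job is handed in when it is done.

```bash
mkdir -p pics; cat > h.py <<'E'
from workcell import ctrl
import numpy as np, cv2
from scipy.spatial.transform import Rotation as R
def cam(n):
    m=ctrl.camera_model(n); A=np.array(m['attitude'],float)
    Rm=A if A.shape==(3,3) else R.from_rotvec(A).as_matrix() if A.size==3 else R.from_quat(A).as_matrix()
    return m,Rm
def ray(n,u,v):
    m,Rm=cam(n); K=np.array([[m['fx'],0,m['cx']],[0,m['fy'],m['cy']],[0,0,1.]])
    p=cv2.undistortPoints(np.array([[[u,v]]],float),K,np.array([m['k1'],0,0,0.]))[0,0]
    return np.array(m['position'],float),Rm@np.array([p[0],-p[1],-1])
def onplane(n,u,v,z):
    o,d=ray(n,u,v); return o+d*(z-o[2])/d[2]
E
python3 - <<'E'
from h import *
for n in('scene','top'):
    cv2.imwrite(f'pics/{n}0.png',ctrl.get_image(n)[:,:,::-1]); print(ctrl.camera_model(n))
o=ctrl.get_obs();print({k:np.round(v,3) for k,v in o.items()})
E
```

```text
{'fx': 593.1629778140733, 'fy': 593.1629778140733, 'cx': 323.2194995550747, 'cy': 229.15846172994247, 'k1': -0.14625379017922974, 'position': array([130.78403451, 566.583261  , 727.88601399]), 'attitude': array([ 0.30598456, -1.12556773, -2.39433878])}
{'fx': 541.5540459582211, 'fy': 541.5540459582211, 'cx': 317.13495915112, 'cy': 239.9478786638167, 'k1': -0.13547237165638035, 'position': array([ 304.62112946,  -95.72091493, 1109.51632242]), 'attitude': array([ 0.15997579, -0.13547542, -1.5568178 ])}
{'t': np.float64(0.1), 'qpos': array([-1.294,  0.424,  1.631,  0.   ,  1.089, -0.019]), 'qvel': array([-0.   , -0.   , -0.002,  0.001, -0.   , -0.001]), 'joint_torque': array([-0.0000e+00, -5.4561e+01, -2.7432e+01,  6.5000e-02,  1.9000e-02,
       -0.0000e+00]), 'ee_pos': array([ 182.077, -597.387,  222.004]), 'orientation': array([-3.106, -0.463,  0.   ]), 'ft_force': array([-0.858, -0.335,  0.143]), 'moment': array([-0.054,  0.009, -0.001]), 'grasp_force': np.float64(0.0), 'width': np.float64(87.848)}
```

View pics/scene0.png

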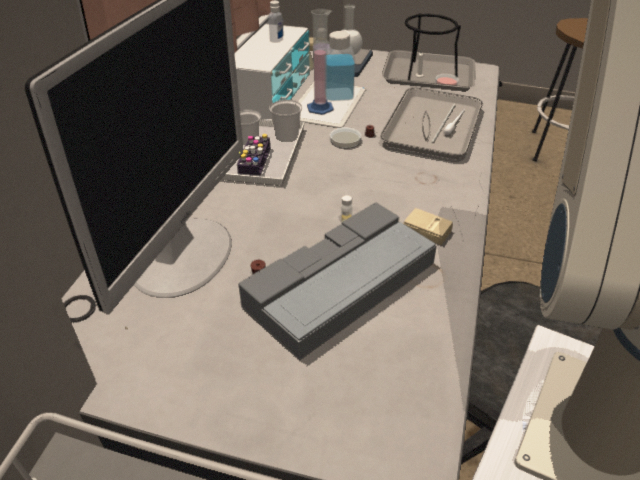

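View pics/top0.png

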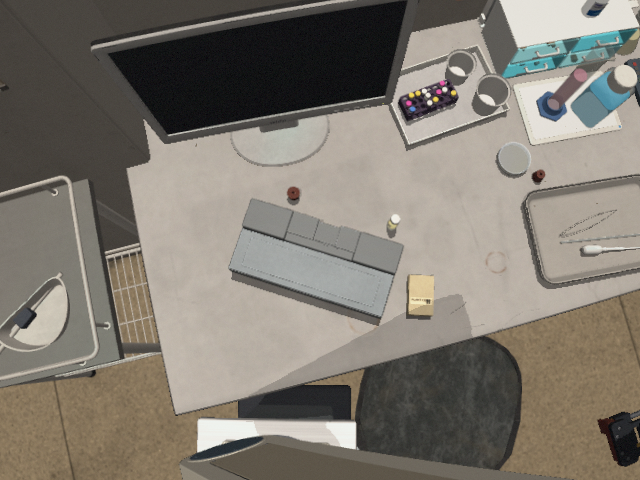

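The case spans about (230–403, 200–320) in the top view. The stopper is at (293,193), the vial at (395,220) and the carton at (421,295). The rim lies between the housings, at about (290–358, 212–258). I'll enlarge that part of both views.

```bash
python3 - <<'E'
from h import *
a=cv2.imread('pics/top0.png')[190:330,220:440]; b=cv2.imread('pics/scene0.png')[190:360,220:460]
f=lambda i,s:cv2.convertScaleAbs(cv2.resize(i,None,fx=s,fy=s,interpolation=cv2.INTER_CUBIC),alpha=1.5)
cv2.imwrite('pics/tc.png',f(a,3.6)); cv2.imwrite('pics/sc.png',f(b,3.3))
E
```

```text
(no output)
```

View pics/tc.png

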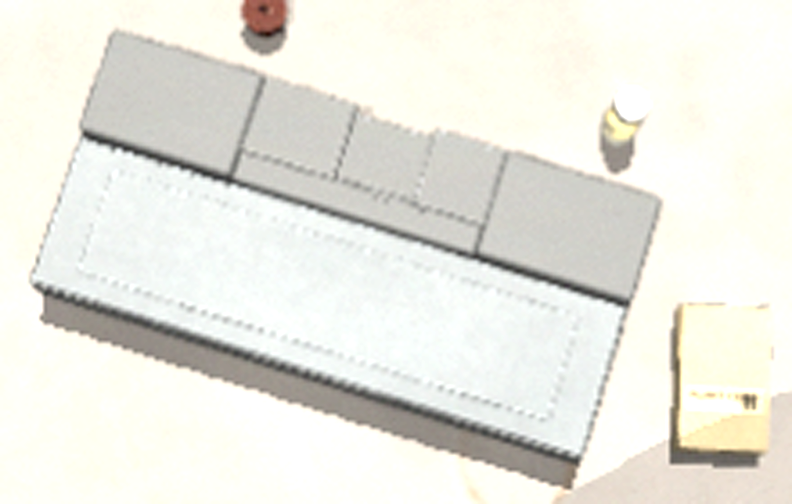

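View pics/sc.png

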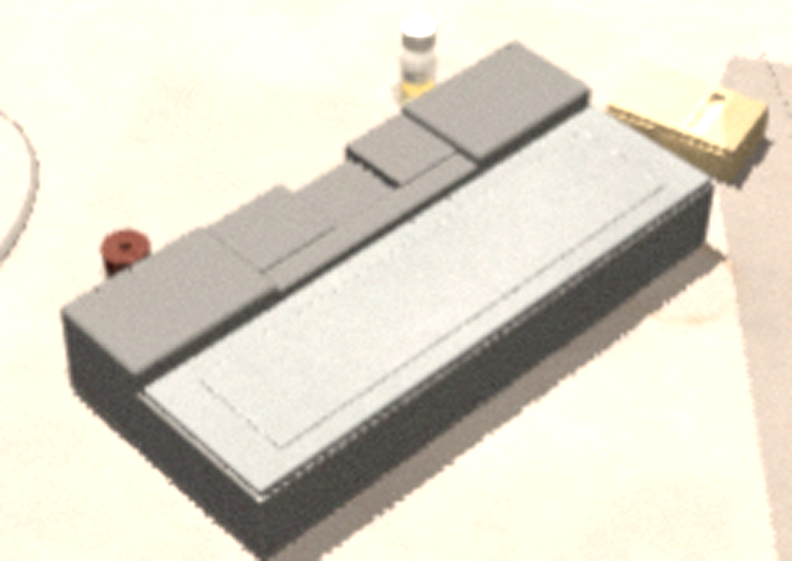

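The notch is visible: in the top crop it runs from the step at about (357,108)–(338,178) to the step at about (434,132)–(418,207). In the scene crop it lies between (290,190) and (347,153). Next I'll compute the case pose from the housing corners and the notch edges.

```bash
python3 - <<'E'
from h import *
T=lambda u,v,z:onplane('top',220+u/3.6,190+v/3.6,z)
S=lambda u,v,z:onplane('scene',220+u/3.3,190+v/3.3,z)
# housing outer corners: FL, FR, NL, NR  (case coords x75/14,y+-160)
loc=np.array([[75,160],[75,-160],[14,160],[14,-160]],float)
def fit(P):
    c=P.mean(0);l=loc-loc.mean(0);q=P-c
    a=np.arctan2((l[:,0]*q[:,1]-l[:,1]*q[:,0]).sum(),(l*q).sum())
    M=np.array([[np.cos(a),-np.sin(a)],[np.sin(a),np.cos(a)]]); o=c-M@loc.mean(0)
    print('yaw',a,'origin',o,'resid',np.round((P-o)@M-loc,1).tolist()); return a,M,o
Pt=np.array([T(*p,60)[:2] for p in[(115,32),(660,200),(82,133),(628,300)]])
Ps=np.array([S(*p,60)[:2] for p in[(66,315),(515,43),(137,375),(589,95)]])
for P,C,pts in((Pt,T,[(357,108,55),(338,178,55),(434,132,55),(418,207,55),(265,72,60),(505,152,60)]),(Ps,S,[(290,190,55),(335,228,55),(347,153,55),(399,186,55),(208,230,60),(404,111,60)])):
    a,M,o=fit(P)
    for p in pts: print(p,np.round((C(*p)[:2]-o)@M,1))
    print('rim_mid',o+M@[53,0])
a,M,o=fit((Pt+Ps)/2)
for n,p in(('stop',T(265,15,24)),('vial',T(630,102,58)),('carton',T(725,378,25))): print(n,p[:2],(p[:2]-o)@M)
for n,p in(('stop',S(126,247,24)),('vial',S(418,28,58))): print(n,p[:2],(p[:2]-o)@M)
E
```

```text
yaw -0.2959880488518112 origin [470.34874348 -75.58845005] resid [[-0.5, -2.0], [-1.4, 1.9], [0.4, -3.2], [1.4, 3.4]]
(357, 108, 55) [74.3 16.2]
(338, 178, 55) [33.5 14.3]
(434, 132, 55) [ 74.1 -28.6]
(418, 207, 55) [ 31.2 -32.6]
(265, 72, 60) [77.6 70.7]
(505, 152, 60) [ 73.9 -69.3]
rim_mid [521.04400721 -91.04775904]
yaw -0.2976269516571255 origin [467.36135626 -70.71177574] resid [[-3.5, -2.5], [-0.3, 0.8], [3.2, -3.5], [0.7, 5.2]]
(290, 190, 55) [71.  13.9]
(335, 228, 55) [33.6 16.4]
(347, 153, 55) [ 72.7 -28. ]
(399, 186, 55) [ 34.9 -29.9]
(208, 230, 60) [71.8 68.3]
(404, 111, 60) [ 73.3 -70.5]
rim_mid [518.03121562 -86.25414855]
yaw -0.2968061051548682 origin [468.85501742 -73.15016789] resid [[-2.0, -2.3], [-0.9, 1.4], [1.8, -3.4], [1.0, 4.3]]
stop [607.97556803 -27.74864347] [119.75910212  84.10459846]
vial [ 550.04471445 -233.01342072] [ 124.39451566 -129.12796359]
carton [ 400.37854129 -288.09703441] [  -2.61741062 -225.57555801]
stop [608.96897948 -25.49462587] [120.04985032  86.55060073]
vial [ 547.45807088 -231.83380014] [ 121.57597122 -128.75643044]
```

```bash
python3 -m inch '[{"xyz":[20,-16,0],"rot":[0,0,-0.04]},{"xyz":[40,-32,0],"rot":[0,0,-0.1]},{"xyz":[65,-52,0],"rot":[0,0,-0.2]},{"xyz":[92,-74,0],"rot":[0,0,-0.3]},{"xyz":[120,-96,0],"rot":[0,0,-0.4]},{"xyz":[147,-118,0],"rot":[0,0,-0.5]},{"xyz":[174,-140,0],"rot":[0,0,-0.6]},{"xyz":[201,-162,0],"rot":[0,0,-0.7]},{"xyz":[228,-184,0],"rot":[0,0,-0.8]},{"xyz":[250,-202,0],"rot":[0,0,-0.9]},{"xyz":[265,-214,0],"rot":[0,0,-0.98]},{"xyz":[270,-218,0],"rot":[0,0,-0.98]}]' 255
cat > to.py <<'E'
import sys
from h import *
o=ctrl.get_obs(); Rm=R.from_rotvec(o['orientation']).as_matrix(); a=-0.297
M=np.array([[np.cos(a),-np.sin(a)],[np.sin(a),np.cos(a)]]); O=np.array([469,-73.])
p=np.array(o['ee_pos'])
print('case xy',np.round((p[:2]-O)@M,1),'z',p[2],'F',np.round(o['ft_force'],1),'t',o['t'],'w',o['width'])
cx,cy,z=map(float,sys.argv[1:4]); t=np.r_[O+M@[cx,cy],z]
print('tool shift',np.round(Rm.T@(t-p),1)); 
W=np.c_[np.r_[-M[:,1],0],np.r_[-M[:,0],0],[0,0,-1]]
c=[W, W@np.diag([-1,-1,1])]
print('rot',[np.round(R.from_matrix(Rm.T@x).as_rotvec(),3) for x in c])
E
python3 to.py 57 -7 150
```

```text
t: 1.1
ee_pos: [377.8, -308.3, 222.5]
orientation: [-2.518, -1.877, -0.0]
ft_force: [0.1, -1.5, 0.4]
width: 11.4
grasp_force: 0.0
case xy [ -18.3 -251.7] z 222.48535880720954 F [ 0.1 -1.5  0.4] t 1.1 w 11.407622790983135
tool shift [244.1  77.2  72.6]
rot [array([ 1.000e-03, -1.000e-03, -3.134e+00]), array([-0.001, -0.001,  0.008])]
```

```bash
python3 -m inch '[{"xyz":[18,6,0],"rot":[0,0,0]},{"xyz":[44,14,0],"rot":[0,0,0]},{"xyz":[74,24,0],"rot":[0,0,0]},{"xyz":[105,34,0],"rot":[0,0,0]},{"xyz":[136,43,10],"rot":[0,0,0]},{"xyz":[166,52,20],"rot":[0,0,0]},{"xyz":[196,62,35],"rot":[0,0,0]},{"xyz":[220,70,50],"rot":[0,0,0]},{"xyz":[237,75,68],"rot":[0,0,0]},{"xyz":[244,77,85],"rot":[0,0,0]},{"xyz":[244,77,95],"rot":[0,0,0]},{"xyz":[244,77,95],"rot":[0,0,0]}]' 255
python3 to.py 57 -7 75
python3 -c "
from h import *
f=lambda i:cv2.convertScaleAbs(i[:,:,::-1],alpha=1.5)
a=f(ctrl.get_image('top')[150:350,200:460]);b=f(ctrl.get_image('scene')[150:350,200:460])
cv2.imwrite('pics/m1.png',cv2.resize(np.vstack([a,b]),None,fx=1.5,fy=1.5,interpolation=cv2.INTER_CUBIC))"
```

```text
t: 2.1
ee_pos: [519.9, -99.5, 125.4]
orientation: [-2.522, -1.868, 0.005]
ft_force: [0.1, -0.3, -0.3]
width: 0.4
grasp_force: 0.0
case xy [ 56.5 -10.5] z 125.43833751973723 F [ 0.1 -0.3 -0.3] t 2.1 w 0.4012079610542432
tool shift [ 3.5  0.8 50.4]
rot [array([-1.00e-03, -7.00e-03, -3.14e+00]), array([-0.004,  0.001,  0.001])]
```

View pics/m1.png

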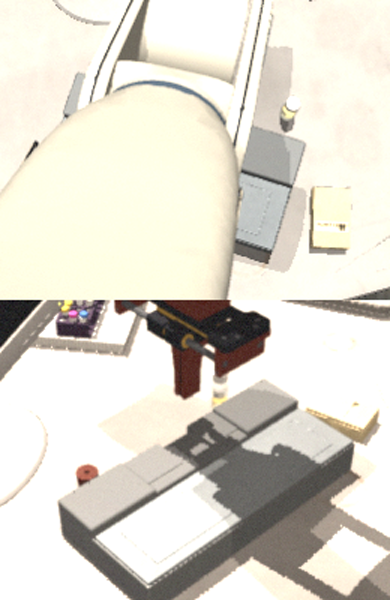

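In the scene half the shut fingertip hangs at about (185,390), just above the notch, with the bystanders untouched. The top view is blocked by the arm. I'll lower to just above the rim and recheck.

```bash
python3 -m inch '[{"xyz":[0,0,15],"rot":[0,0,0]},{"xyz":[0,0,35],"rot":[0,0,0]},{"xyz":[0,0,50],"rot":[0,0,0]},{"xyz":[0,0,56],"rot":[0,0,0]},{"xyz":[0,0,56],"rot":[0,0,0]},{"xyz":[0,0,56],"rot":[0,0,0]}]'
python3 to.py 57 -7 47
```

```text
t: 2.7
ee_pos: [521.9, -100.2, 72.5]
orientation: [2.524, 1.869, 0.001]
ft_force: [0.2, -0.2, 0.7]
width: 0.5
grasp_force: 0.0
case xy [ 58.5 -10.5] z 72.48935632420871 F [ 0.2 -0.2  0.7] t 2.7 w 0.49153027531811316
tool shift [ 3.5 -1.5 25.5]
rot [array([ 0.000e+00,  1.000e-03, -3.141e+00]), array([ 0.001, -0.   ,  0.001])]
```

```bash
python3 -m inch '[{"xyz":[3.5,-1,0],"rot":[0,0,0]},{"xyz":[3.5,-1,6],"rot":[0,0,0]},{"xyz":[3.5,-1,12],"rot":[0,0,0]},{"xyz":[3.5,-1,16],"rot":[0,0,0]},{"xyz":[3.5,-1,19],"rot":[0,0,0]},{"xyz":[3.5,-1,22],"rot":[0,0,0]},{"xyz":[3.5,-1,22],"rot":[0,0,0]}]'
python3 to.py 57 -7 47
```

```text
t: 3.28
ee_pos: [521.2, -95.8, 48.9]
orientation: [-2.523, -1.871, 0.001]
ft_force: [-0.1, 1.6, -0.1]
width: 0.4
grasp_force: 0.0
case xy [56.6 -6.5] z 48.946085457451936 F [-0.1  1.6 -0.1] t 3.2833 w 0.4278496833852062
tool shift [-0.5  0.4  1.9]
rot [array([-0.000e+00, -2.000e-03, -3.139e+00]), array([-0.001,  0.   ,  0.002])]
```

The tip is at z 49 with no contact, below the 55 mm rim, so it is inside the notch. Next I'll press the bar down gradually.

```bash
python3 -m inch '[{"xyz":[0,0,1],"rot":[0,0,0]},{"xyz":[0,0,2],"rot":[0,0,0]},{"xyz":[0,0,3],"rot":[0,0,0]},{"xyz":[0,0,4],"rot":[0,0,0]},{"xyz":[0,0,5],"rot":[0,0,0]},{"xyz":[0,0,6],"rot":[0,0,0]},{"xyz":[0,0,6],"rot":[0,0,0]}]'
python3 -m inch '[{"xyz":[0,0,1],"rot":[0,0,0]},{"xyz":[0,0,2],"rot":[0,0,0]},{"xyz":[0,0,2],"rot":[0,0,0]}]'
python3 -m inch '[{"xyz":[0,0,1],"rot":[0,0,0]},{"xyz":[0,0,2],"rot":[0,0,0]},{"xyz":[0,0,2],"rot":[0,0,0]}]'
```

```text
t: 3.87
ee_pos: [521.7, -95.9, 43.8]
orientation: [2.524, 1.871, 0.0]
ft_force: [0.2, 1.3, 4.1]
width: 0.4
grasp_force: 1.8
t: 4.12
ee_pos: [521.5, -95.8, 41.6]
orientation: [-2.524, -1.871, 0.0]
ft_force: [-1.4, 0.4, 3.2]
width: 0.6
grasp_force: 1.6
t: 4.37
ee_pos: [521.2, -95.7, 39.5]
orientation: [-2.523, -1.87, 0.001]
ft_force: [-1.9, 0.8, 3.6]
width: 0.2
grasp_force: 1.2
```

```bash
for i in 1; do :; done; python3 -m inch '[{"xyz":[0,0,1],"rot":[0,0,0]},{"xyz":[0,0,1.5],"rot":[0,0,0]},{"xyz":[0,0,1.5],"rot":[0,0,0]}]'
python3 -m inch '[{"xyz":[0,0,1],"rot":[0,0,0]},{"xyz":[0,0,1.5],"rot":[0,0,0]},{"xyz":[0,0,1.5],"rot":[0,0,0]}]'
```

```text
t: 4.62
ee_pos: [521.4, -95.8, 38.1]
orientation: [-2.524, -1.871, 0.0]
ft_force: [-1.0, 0.4, 2.2]
width: 0.3
grasp_force: 1.1
t: 4.87
ee_pos: [521.6, -95.9, 37.8]
orientation: [-2.524, -1.871, 0.0]
ft_force: [-5.0, 1.5, 18.8]
width: 0.4
grasp_force: 7.7
```

The force jumped to 19 N after 9 mm of travel, so the bar is at its stop. I'll lift clear and look.

```bash
python3 -m inch '[{"xyz":[0,0,-2],"rot":[0,0,0]},{"xyz":[0,0,-8],"rot":[0,0,0]},{"xyz":[0,0,-20],"rot":[0,0,0]},{"xyz":[0,0,-45],"rot":[0,0,0]},{"xyz":[0,0,-75],"rot":[0,0,0]},{"xyz":[0,0,-105],"rot":[0,0,0]},{"xyz":[0,0,-135],"rot":[0,0,0]},{"xyz":[0,0,-155],"rot":[0,0,0]},{"xyz":[0,0,-160],"rot":[0,0,0]},{"xyz":[0,0,-160],"rot":[0,0,0]}]'
python3 -c "
from h import *
i=ctrl.get_image('scene'); cv2.imwrite('pics/e1.png',cv2.resize(cv2.convertScaleAbs(i[150:380,200:480,::-1],alpha=1.5),None,fx=2.5,fy=2.5))"
```

```text
t: 5.7
ee_pos: [522.7, -96.1, 198.7]
orientation: [2.521, 1.869, 0.004]
ft_force: [-0.1, -0.4, -0.3]
width: 0.2
grasp_force: 0.0
```

View pics/e1.png

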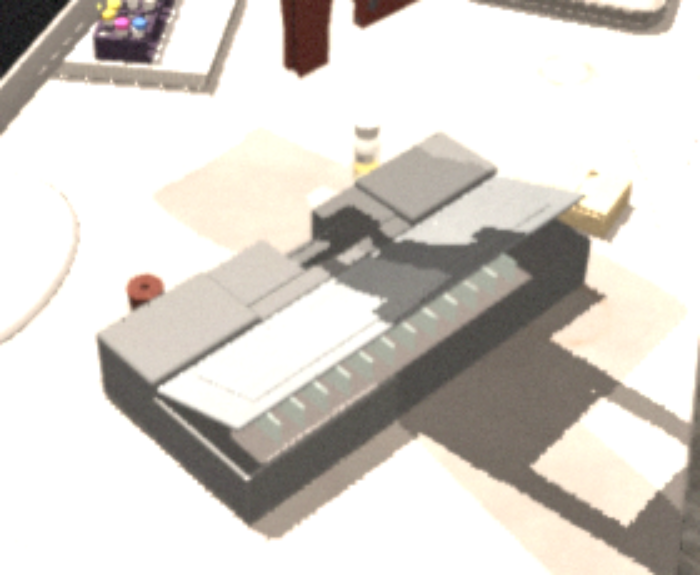

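The lid stands tipped, with its near-left corner at crop (238,430) and the slides visible beneath it. The vial, stopper and carton are in place. I'll check the lid angle from both near corners.

```bash
python3 - <<'E'
from h import *
a=-0.297;M=np.array([[np.cos(a),-np.sin(a),0],[np.sin(a),np.cos(a),0],[0,0,1]]);O=np.array([469,-73.,0])
for u,v,y in((238,430,158),(584,196,-158)):
    o,d=ray('scene',200+u/2.5,150+v/2.5); o=M.T@(o-O); d=M.T@d
    p=o+d*(y-o[1])/d[1]; q=p-[22,y,46]
    # lid top face offset 5 mm above hinge plane at shut
    print(p, np.arctan2(q[2],-q[0])-np.arctan2(5,95), np.hypot(q[0],q[2]))
E
```

```text
[-65.49890637 158.          84.80549744] 0.36484977680237574 95.7179463232173
[ -62.35746425 -158.           80.12135169] 0.3317839371942816 90.99696926403733
```

The lid measures about 0.35–0.36 rad, which agrees with the force jump at the stop, so I'm handing the job in.

```bash
python3 -c "
from workcell import ctrl
print(ctrl.close_job())"
```

```text
the job is handed in; nothing more can be done
None
```

The lid is open at about 0.35 rad (two image measurements: 0.33 and 0.36, with a 0.36 stop). I opened it by pressing the release bar until it hit its stop; the vial, stopper and carton look unmoved, the arm is clear, and the job was handed in just after 5.7 s with no verdict returned.

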